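# Load the pigment mill and hold its bayonet lid at the vent position

## Robot

A 6-joint arm with a two-finger parallel gripper is mounted at the origin on the work surface. World frame = base frame: x ahead of the robot, y to its left, z up, the work surface at z = 0. Lengths are in m, angles in degrees, forces in N, time in s.
With the tool pointing down it reaches from about 0.4 to 0.825 m from the base axis. Payload 7 kg.
Tool frame: the origin (TCP) lies at the very end of the fingers, on their centre line; the grasp point (between the pads) lies 19 mm behind it (r.grip_depth is the distance from the TCP to the grasp point, in m); z points along the fingers, y is the line along which they close (so a half turn about z gives the same grasp; the last joint's range is limited). The gripper opens to 88 mm and grips with 3 to 60 N. Pads are 19 mm wide; open, the fingers measure 130 mm over their backs; the gripper's body (78 mm by 193 mm) begins 47 mm behind the grasp point.
Start: joints at [88.012, 20.546, 0.682, 0, -70.136, -16.507], TCP at [0.214, 0.64, 0.227] pointing down, gripper open.
Joint ranges: [-176.03, 176.03], [-82.01, 121.73], [-58.28, 71.71], [-173.87, 95.51], [-174.79, -0.11], [-173.66, 173.66]. Speed limits (degrees/s): [136.94, 136.94, 172.46, 180, 180, 180].

## Interface

Orientations are given as [roll, pitch, yaw] about the fixed x, y, z axes, in that order (R = Rz(yaw) Ry(pitch) Rx(roll)).
In Python, from plant import r gives the robot as it stands.
- The arm moves only by the tool play_rows, never from a script. Its argument "rows" is a list that holds one entry, the list of rows, each a list of 5 numbers: the closure, from 0 (fully open) to 1 (shut), then the shift along the tool's x, y, z each as a share of 0.5 m, from -1 to 1, then the turn about the tool's z as a share of 1.5 rad, from -1 to 1. A call has exactly 8 rows; each row is the pose to reach, as a shift and turn from the pose commanded when the call began, along the tool's axes at that moment; what a row does not reach only later rows make up. A row lasts 1/12 s, in which the tool goes at most 41.7 mm and 7.16 degrees, less where a joint would pass 70% of its speed; a pose out of reach is approached as far as the arm can. A call with a number of a shift or a turn outside -1 to 1 is refused whole. A call with a gripper value outside its range is refused whole. The fingers move at their own pace and stop on an object; "squeeze" is the grip in N (left out, the last holds). Time passes only in rows, so rows that repeat a pose let the fingers close, or fill a call up. It gives the time, the measured TCP pose, the force, the opening and the grip force at its end, in the units of the state.
- r.get_state(): the state, without advancing time (a new reading comes with each control period).
- r.capture(name): name is "side" or "top" or "wrist"; returns the picture (480x640x3 uint8, red, green, blue); there is no depth.
- r.camera_info(name): a dict with "fovy" (degrees; the focal length in pixels is half the picture's height over the tangent of half this angle, whatever the lens; pixels are square), "cx", "cy" (the principal point, pixels), "pose" (4x4, takes a point from camera to world coordinates). Camera axes: x right, y down, z forward; pixel columns grow to the right and rows downward; lengths in m; the calibration is good to about 2 mm. A picture is of the moment at which its call begins: read the wrist's pose just before it. camera_info takes no time and is no camera call; for the wrist camera it gives the pose at the moment of the call.
- r.close_job(): hands the job in; it is judged then, once.
The state is a dict: "time_s": time; "joints": joint angles; "qd": joint speeds; "joint_torque": joint torques, N m; "tcp_pos": TCP position; "eef_rot": TCP orientation; "contact_force": force on the tool from outside, world axes, zero at the start; "moment": the same for the moment, N m; "gripper_width": finger opening in m; "gripper_force": force on a finger pad.
Only numpy, scipy, OpenCV 4.12 (cv2) and the standard library are available. Lean on these libraries where they do the work, as an engineer would, in place of code of your own. Each camera call takes 0.05 s, during which the arm holds its last target. There are 200 camera calls.

## Task

Load the bench pigment mill: lift the white grinding rod out of its wooden stand and slide it all the way down into the tube in the middle of the mill, then lower the blue bayonet lid over it, lugs through the two slots, until it sits flush. Turn the lid clockwise (seen from above) half of the way to the lock, so that its yellow pointers stand in the green bands, and never as far as the red bands, where the lock clicks. The lid is sprung and turns back if let go, so finish while still gripping the lid and holding it steady at green; leave the cup, the glaze jar and the scraper where they are.

Things in the scene. Friction and masses are not known exactly. Their poses are not given: they have to be found in the camera images.
- mill: Bench pigment mill, fixed, upright: grey round base (diameter 170 mm, 58 mm high), on it a drum of diameter 124 mm with a flat aluminium top 130 mm above the table (13.5 mm thick). Round mouth of diameter 60 mm in the top, entry slots at the mill's own +x and -x sides; it looks the same after a half turn. Origin: on its axis, at table height; z up.
- tube_mouth (a point): Mouth centre of the upright steel tube on the mill's axis: bore 19 mm, mouth 128 mm and floor 58 mm above the table; the rod goes in here.
- slot (a point): One of the mill's two entry slots (the +x one; the other faces it across the axis), on the top, 34.5 mm from the axis: 24 mm wide, reaching out to radius 39 mm, with a black mark outside it. A lug lowered here can turn clockwise only.
- green (a point): Middle of the green band on the mill's top, 40 degrees clockwise (from above) from the +x slot; the band runs from 30 to 50 degrees and a red band from 70 to 90. A second pair lies across the axis, for the other slot.
- lid: Blue bayonet lid, 62 mm high, about 150 g, standing upright, skirt down. Origin: centre of its underside, z up. Skirt: 0 to 24 mm up, hollow (bore 39 mm), tapered, outer diameter 49 mm at its foot and 55 mm from 16 mm up. Plate: diameter 84 mm, 24 to 30 mm up, yellow pointers at +x and -x. Seated, the plate lies on the mill's top, origin 106 mm above the table on the mill's axis.
- lid_lug (a point): Outer end of the lug on the lid's +x side, 35 mm from the axis, 4 mm above the underside; the lug is 12 mm wide, 8 mm high (0 to 8 mm up), below a yellow pointer. The other lug is at -x. Entry: lid's x along the mill's x, either way round. The lock is 80 degrees clockwise from entry.
- lid_bar (a point): Top centre of the lid's grip bar, 62 mm above the lid's underside: the straight bar is 60 mm long along the lid's x, 34 mm wide along y, 30 to 62 mm up, a yellow line along its top; hollow below, with room for the rod's end.
- rod: White ceramic grinding rod, upright, diameter 16 mm, 90 mm long, about 60 g; origin: centre of its foot, z up along the rod. It starts in the stand's hole, foot 6 mm above the table, top 96 mm. Home in the mill's tube its foot is 58 mm above the table and its top 148 mm, so 18 mm of it stand above the mill's top.
- stand: Fixed wooden block 80 x 80 x 36 mm with an upright hole of diameter 19.5 mm, 30 mm deep, in its middle; origin: centre of its underside.
- drive (a joint): Turn of the sprung drive ring inside the mill, rad, 0 at rest, growing as the lid is turned clockwise. The lid's lugs meet the ring after about 0.18 rad of the lid's turn, so it reads about the lid's turn less 0.18; the spring turns lid and ring back with about 0.02 N m at rest, rising to 0.09 N m at half turn. The lock is at 1.22 here; above 1.05 counts as clicked.
- cup: Terracotta cup, rim radius 36 mm, 70 mm high, bystander; origin: centre of its underside.
- glaze_jar: Small glaze jar with a red cap, radius 30 mm, 75 mm high, bystander; origin: centre of its underside.
- scraper: Flat wooden scraper 100 x 50 x 12 mm lying on the table, bystander; origin: centre of its underside, long side along its x.

How it is judged:
By the outcome, as a careful person would: the job done as asked, in the order asked, and still so for the second after the job is handed in, while the arm keeps its last pose, push and grip.
It also fails if it takes over 64 s, if anything falls off the work surface, if the arm or the gripper's body presses on something with over 40 N, if the wrist force passes 120 N, or if a joint passes its speed limit or range.

## Working session

There is one attempt and no reset: what is moved stays moved. The work goes in short steps, Python scripts to look and compute and a tool call to move; the robot and the scene stay as the last step left them, time stands still between calls to the robot, and variables do not carry over. Pictures are saved under pics/ and viewed, at most 10 in all, crops included, and the job is handed in when it is done.

Besides the shell and the picture viewer there is one more tool, called after "Emit:" by a JSON object that holds its "name" and its "arguments". play_rows: Moves the arm, as the interface text tells. Its arguments: {"type":"object","properties":{"rows":{"type":"array","items":{"type":"array","items":{"type":"array","items":{"type":"number"}}}},"squeeze":{"type":"number"}},"required":["rows"]}

```bash
mkdir -p pics; ls
python3 - <<'E'
from plant import r
import cv2,numpy as np
for n in("top","side"):
    i=r.camera_info(n);print(n,i["fovy"],i["cx"],i["cy"],np.round(i["pose"],4).tolist(),{k:v for k,v in i.items() if k not in("pose","fovy","cx","cy")})
    cv2.imwrite(f"pics/{n}0.png",r.capture(n)[:,:,::-1])
print(r.get_state())
E
```

```text
pics
top 53.970432694229345 314.5635244069609 242.65505622660845 [[-0.0234, -0.9811, 0.1918, 0.3743], [-0.9997, 0.0233, -0.0031, -0.0007], [-0.0014, -0.1919, -0.9814, 0.9262], [0.0, 0.0, 0.0, 1.0]] {}
side 50.34365868332898 319.9336309010441 240.96975184661352 [[-0.9885, -0.1214, 0.0896, 0.4562], [-0.1505, 0.7508, -0.6432, 0.5705], [0.0108, -0.6493, -0.7604, 0.7651], [0.0, 0.0, 0.0, 1.0]] {}
{'time_s': 0.1, 'joints': array([ 8.80117026e+01,  2.05867700e+01,  6.38155296e-01, -1.66460390e-02,
       -7.01359660e+01, -1.65063018e+01]), 'qd': array([-0.00716359, -0.02161248,  0.10865208,  0.04475723,  0.05696417,
       -0.13462893]), 'joint_torque': array([-1.81262749e-03, -5.84164453e+01,  2.93752706e+01,  7.01553762e+00,
        1.02072197e-02, -4.91298556e-05]), 'tcp_pos': array([0.21402032, 0.63970398, 0.22571955]), 'eef_rot': array([ 1.79914459e+02, -9.02893575e-03, -1.85002601e+01]), 'contact_force': array([ 0.03195191, -0.60177707, -0.09423708]), 'moment': array([ 0.02942419,  0.03346746, -0.047789  ]), 'gripper_force': 0.0, 'gripper_width': 0.0876871804593776}
```

View pics/top0.png

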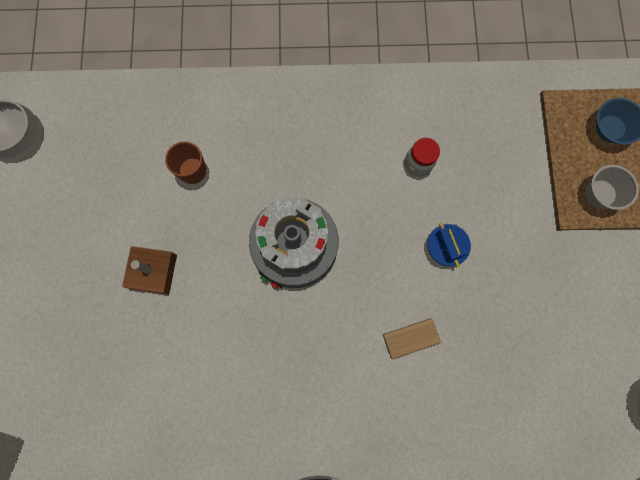

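View pics/side0.png

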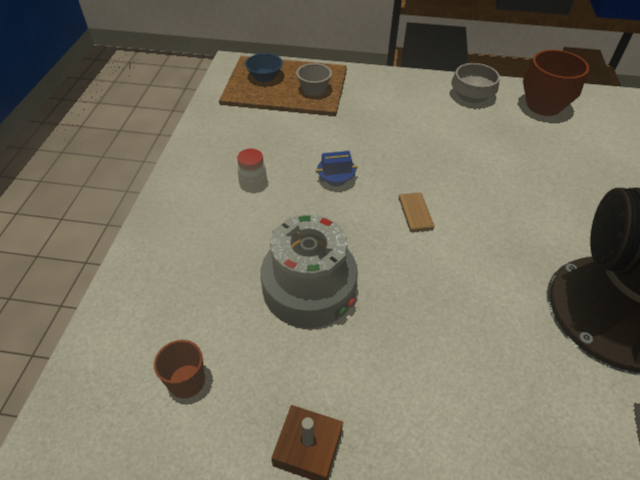

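The top view shows the mill at about (292,232), the lid at (450,246), and the rod top at (136,265) in the stand. In the side view they are at (309,243), (337,165) and (308,424). Next I'll make enlarged crops to get finer pixel positions.

```bash
cat > h.py <<'E'
from plant import r
import cv2,numpy as np
def ray(n,u,v,info=None):
    i=info or r.camera_info(n);f=240/np.tan(np.radians(i["fovy"]/2));P=np.array(i["pose"])
    return P[:3,3],P[:3,:3]@np.array([(u-i["cx"])/f,(v-i["cy"])/f,1])
def onz(n,u,v,z,info=None):
    o,d=ray(n,u,v,info);return o+d*(z-o[2])/d[2]
def tri(a,b):
    (o1,d1),(o2,d2)=ray("top",*a),ray("side",*b)
    d1=d1/np.linalg.norm(d1);d2=d2/np.linalg.norm(d2)
    s=np.linalg.lstsq(np.c_[d1,-d2],o2-o1,rcond=None)[0]
    p,q=o1+s[0]*d1,o2+s[1]*d2
    return (p+q)/2,np.linalg.norm(p-q)
def proj(n,p,info=None):
    i=info or r.camera_info(n);f=240/np.tan(np.radians(i["fovy"]/2));P=np.array(i["pose"])
    c=P[:3,:3].T@(np.array(p)-P[:3,3]);return f*c[0]/c[2]+i["cx"],f*c[1]/c[2]+i["cy"]
def crop(im,x,y,w,h,k):
    return cv2.resize(im[y:y+h,x:x+w],None,fx=k,fy=k,interpolation=cv2.INTER_CUBIC)
E
python3 - <<'E'
from h import *
for nm,t,s in(("mill",(292,232),(309,243)),("lid",(450,242),(337,157)),("rod",(136,265),(308,424))):print(nm,tri(t,s))
t=cv2.imread("pics/top0.png");s=cv2.imread("pics/side0.png")
m=np.vstack([np.hstack([crop(t,250,190,88,68,4.5),crop(t,420,212,88,68,4.5)]),np.hstack([crop(s,266,210,88,68,4.5),crop(s,300,140,88,68,4.5)])])
cv2.imwrite("pics/m1.png",m);print(m.shape)
E
```

```text
mill (array([0.54975309, 0.03568331, 0.12461499]), np.float64(0.0019987214224374797))
lid (array([ 0.5378879 , -0.25521365,  0.06600022]), np.float64(0.00042646716027383395))
rod (array([0.50399989, 0.31806712, 0.08879469]), np.float64(0.0013925371086025613))
(612, 792, 3)
```

View pics/m1.png

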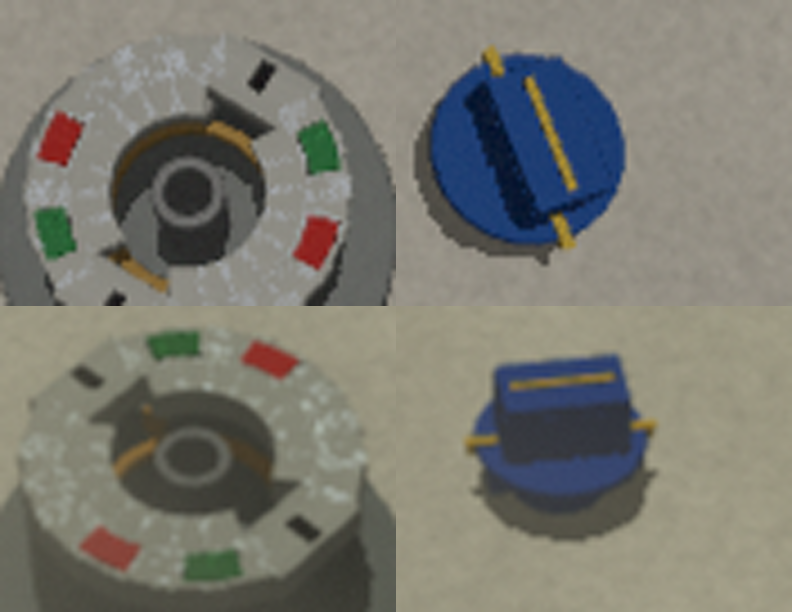

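The crops show the tube mouth at about (291,232) in the top view, with all four colour bands and both black marks clear. The lid's bar line and pointers are also clear. I'll segment these for sub-pixel values.

Run:
```python
from h import *
def blobs(im,roi,h0,h1,smin=110,vmin=60,amin=6):
    x,y,w,h=roi;c=cv2.cvtColor(im[y:y+h,x:x+w],cv2.COLOR_BGR2HSV)
    m=((c[...,0]>=h0)&(c[...,0]<=h1)|((h0<0)&(c[...,0]>=180+h0)))&(c[...,1]>smin)&(c[...,2]>vmin)
    n,l,s,ct=cv2.connectedComponentsWithStats(m.astype(np.uint8))
    return [(ct[i][0]+x,ct[i][1]+y,s[i,4]) for i in range(1,n) if s[i,4]>=amin]
I={n:cv2.imread(f"pics/{n}0.png") for n in("top","side")}
roi={"top":(250,190,82,70),"side":(268,212,84,64)};lr={"top":(420,212,60,68),"side":(310,140,60,55)}
for n in I:
    print(n)
    for nm,a in(("g",(50,85)),("r",(-8,8))):
        b=blobs(I[n],roi[n],*a);P=[onz(n,u,v,.130) for u,v,_ in b]
        for q,p in zip(b,P):print(nm,np.round(q,1),np.round(p,4))
        if len(P)>=2:
            m=(P[0]+P[1])/2;d=P[1]-P[0];print(" mid",m.round(4),"len",np.hypot(*d[:2]).round(4),"ang",np.degrees(np.arctan2(d[1],d[0])).round(2))
    for q in blobs(I[n],lr[n],15,32,100,80):
        print("lid y",np.round(q,1),"z62",onz(n,*q[:2],.062).round(4),"z28",onz(n,*q[:2],.030).round(4))
# yellow line PCA angle
for n in I:
    x,y,w,h=lr[n];c=cv2.cvtColor(I[n][y:y+h,x:x+w],cv2.COLOR_BGR2HSV)
    m=((c[...,0]>14)&(c[...,0]<33)&(c[...,1]>100)&(c[...,2]>80)).astype(np.uint8)
    k,l,s,_=cv2.connectedComponentsWithStats(m);j=1+np.argmax(s[1:,4]);v,u=np.nonzero(l==j)
    p=np.array([onz(n,a+x,b+y,.062)[:2] for a,b in zip(u,v)]);d=np.linalg.svd(p-p.mean(0))[2][0];print(n,"bar ang",np.degrees(np.arctan2(d[1],d[0])))
t=I["top"];s=I["side"]
cv2.imwrite("pics/m2.png",np.hstack([crop(t,110,240,76,60,5),crop(s,270,398,76,80,5)[:300]]))
```

```text
top
g [320.7 222.5  62. ] [ 0.5653 -0.0148  0.13  ]
g [261.7 241.4  61. ] [0.5342 0.0878 0.13  ]
 mid [0.5498 0.0365 0.13  ] len 0.1072 ang 106.83
r [262.9 220.5  75. ] [0.5712 0.0856 0.13  ]
r [319.9 243.1  75. ] [ 0.5289 -0.0123  0.13  ]
 mid [0.55   0.0366 0.13  ] len 0.1067 ang -113.35
lid y [441.2 225.2  17. ] z62 [ 0.571  -0.2424  0.062 ] z28 [ 0.5783 -0.2514  0.03  ]
lid y [453.9 241.4  52. ] z62 [ 0.5394 -0.2637  0.062 ] z28 [ 0.5455 -0.2735  0.03  ]
lid y [456.6 263.1  21. ] z62 [ 0.4984 -0.2655  0.062 ] z28 [ 0.503  -0.2753  0.03  ]
side
g [301.9 218.6   7. ] [ 0.5689 -0.0113  0.13  ]
r [325.3 221.4  55. ] [ 0.5287 -0.0112  0.13  ]
r [290.1 263.6  60. ] [0.5703 0.087  0.13  ]
 mid [0.5495 0.0379 0.13  ] len 0.1066 ang 67.02
lid y [337.3 156.2  27. ] z62 [ 0.5383 -0.2626  0.062 ] z28 [ 0.542  -0.3005  0.03  ]
lid y [355.1 165.8  10. ] z62 [ 0.4979 -0.2384  0.062 ] z28 [ 0.4998 -0.2753  0.03  ]
lid y [318.3 169.6  15. ] z62 [ 0.5713 -0.2144  0.062 ] z28 [ 0.5766 -0.2502  0.03  ]
top bar ang -162.4658755664452
side bar ang 17.44007885736566
```

View pics/m2.png

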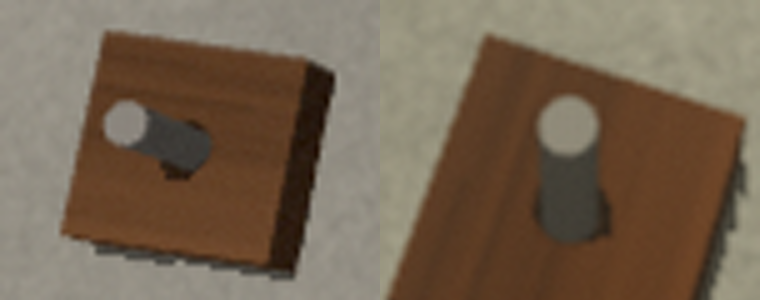

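```bash
cat >> h.py <<'E'
def go(x,y,z,yaw=None):
    s=r.get_state();p=s["tcp_pos"];a=np.radians(s["eef_rot"][2]);d=np.array([x,y,z])-p
    R=np.array([[np.cos(a),np.sin(a),0],[np.sin(a),-np.cos(a),0],[0,0,-1]]) # cols tool axes (down)
    t=0 if yaw is None else -((np.radians(yaw)-a+np.pi)%(2*np.pi)-np.pi)/1.5
    print("t",round(s["time_s"],2),"at",p.round(4),s["eef_rot"].round(2),"F",s["contact_force"].round(1),"w",round(s["gripper_width"],4),"share",(R.T@d/.5).round(4),"turn",round(t,4),"rows",(np.linalg.norm(d)/.0417).round(1))
E
python3 - <<'E'
from h import *
print(tri((134.8,264.4),(307.2,422.8)),onz("top",134.8,264.4,.096),onz("side",307.2,422.8,.096))
print(tri((291.2,232),(308.6,243)))
R=tri((134.8,264.4),(307.2,422.8))[0]
go(R[0],R[1],.15,-18.5)
i=r.camera_info("wrist");print(i["fovy"],np.round(i["pose"],4).tolist())
E
```

```text
(array([0.50469421, 0.31845127, 0.09349857]), np.float64(0.000808107839892357)) [0.5047073 0.3174651 0.096    ] [0.50411275 0.31945174 0.096     ]
(array([0.54985456, 0.0369861 , 0.12593987]), np.float64(0.0012926080286393233))
t 0.1 at [0.214  0.6397 0.2257] [ 1.7991e+02 -1.0000e-02 -1.8500e+01] F [ 0.  -0.6 -0.1] w 0.0877 share [0.7552 0.4248 0.1514] turn -0.0 rows 10.5
60.7505277575904 [[-0.3178, -0.9106, -0.2642, 0.2859], [-0.9482, 0.3058, 0.0864, 0.6151], [0.0021, 0.278, -0.9606, 0.3845], [0.0, 0.0, 0.0, 1.0]]
```

Emit:
{"name": "play_rows", "arguments": {"rows": [[[0, 0.755, 0.425, 0, 0], [0, 0.755, 0.425, 0, 0], [0, 0.755, 0.425, 0, 0], [0, 0.755, 0.425, 0, 0], [0, 0.755, 0.425, 0, 0], [0, 0.755, 0.425, 0, 0], [0, 0.755, 0.425, 0, 0], [0, 0.755, 0.425, 0, 0]]], "squeeze": 25}}

```text
time_s: 0.77
tcp_pos: [0.4385, 0.3911, 0.2264]
eef_rot: [180.0, 0.0, -18.5]
contact_force: [1.2, 0.2, 0.1]
gripper_width: 0.0876
gripper_force: 0.0
```

```bash
python3 -c "
from h import *
go(.5045,.3185,.15,-18.5)"
```

```text
t 0.77 at [0.4385 0.3911 0.2264] [ 1.7999e+02  1.0000e-02 -1.8480e+01] F [1.2 0.2 0.1] w 0.0876 share [0.1712 0.0958 0.1529] turn 0.0002 rows 3.0
```

Emit:
{"name": "play_rows", "arguments": {"rows": [[[0, 0.168, 0.092, 0.1, 0], [0, 0.168, 0.092, 0.1, 0], [0, 0.168, 0.092, 0.152, 0], [0, 0.168, 0.092, 0.152, 0], [0, 0.168, 0.092, 0.152, 0], [0, 0.168, 0.092, 0.152, 0], [0, 0.168, 0.092, 0.152, 0], [0, 0.168, 0.092, 0.152, 0]]]}}

```text
time_s: 1.43
tcp_pos: [0.5029, 0.3241, 0.152]
eef_rot: [-179.9, -0.1, -18.4]
contact_force: [-0.7, -0.1, -0.6]
gripper_width: 0.0873
gripper_force: 0.0
```

```bash
python3 -c "
from h import *
go(.5045,.3185,.071,-18.5)
i=r.camera_info('wrist');im=r.capture('wrist')[:,:,::-1]
print(proj('wrist',(.5045,.3185,.096),i))
cv2.imwrite('pics/w1.png',im)"
```

```text
t 1.43 at [0.5029 0.3241 0.152 ] [-1.7987e+02 -6.0000e-02 -1.8410e+01] F [-0.7 -0.1 -0.6] w 0.0873 share [0.0066 0.0096 0.162 ] turn 0.0011 rows 1.9
(np.float64(336.5387401578631), np.float64(263.68411981355706))
```

View pics/w1.png

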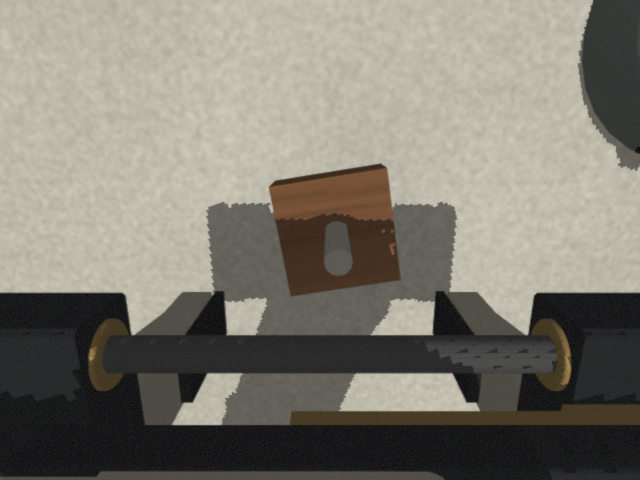

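The wrist view shows the rod top at (338,262), against a predicted (336.5,263.7), so the position holds to within 1 mm. Next I descend and grip.

Emit:
{"name": "play_rows", "arguments": {"rows": [[[0, 0.0065, 0.0095, 0, 0], [0, 0.0065, 0.0095, 0.06, 0], [0, 0.0065, 0.0095, 0.11, 0], [0, 0.0065, 0.0095, 0.157, 0], [0, 0.0065, 0.0095, 0.157, 0], [0, 0.0065, 0.0095, 0.157, 0], [0.5, 0.0065, 0.0095, 0.157, 0], [0.9, 0.0065, 0.0095, 0.157, 0]]], "squeeze": 25}}

```text
time_s: 2.15
tcp_pos: [0.5053, 0.3181, 0.074]
eef_rot: [-179.9, -0.1, -18.5]
contact_force: [0.9, 0.4, 1.3]
gripper_width: 0.0791
gripper_force: 0.0
```

Emit:
{"name": "play_rows", "arguments": {"rows": [[[1, 0, 0, 0, 0], [1, 0, 0, 0, 0], [1, 0, 0, 0, 0], [1, 0, 0, 0, 0], [1, 0, 0, 0, 0], [1, 0, 0, 0, 0], [1, 0, 0, 0, 0], [1, 0, 0, 0, 0]]]}}

```text
time_s: 2.82
tcp_pos: [0.5044, 0.3171, 0.072]
eef_rot: [180.0, 0.0, -18.5]
contact_force: [-0.5, -0.4, -1.0]
gripper_width: 0.0265
gripper_force: 0.0
```

```bash
python3 -c "
from h import *
go(.5045,.3185,.23,-18.5)"
```

```text
t 2.82 at [0.5044 0.3171 0.072 ] [179.99   0.   -18.49] F [-0.5 -0.4 -1. ] w 0.0265 share [-0.0006 -0.0028 -0.316 ] turn 0.0001 rows 3.8
```

Still closing.

Emit:
{"name": "play_rows", "arguments": {"rows": [[[1, 0, 0, 0, 0], [1, 0, 0, 0, 0], [1, 0, 0, 0, 0], [1, 0, 0, 0, 0], [1, 0, 0, 0, 0], [1, 0, 0, 0, 0], [1, 0, 0, 0, 0], [1, 0, 0, 0, 0]]]}}

```text
time_s: 3.48
tcp_pos: [0.5044, 0.3171, 0.072]
eef_rot: [180.0, 0.0, -18.5]
contact_force: [0.1, -0.1, -0.2]
gripper_width: 0.0152
gripper_force: 25.0
```

Emit:
{"name": "play_rows", "arguments": {"rows": [[[1, 0, 0, -0.03, 0], [1, 0, 0, -0.06, 0], [1, 0, 0, -0.1, 0], [1, 0, 0, -0.15, 0], [1, 0, 0, -0.2, 0], [1, 0, 0, -0.25, 0], [1, 0, 0, -0.316, 0], [1, 0, 0, -0.316, 0]]]}}

```text
time_s: 4.15
tcp_pos: [0.507, 0.3188, 0.2371]
eef_rot: [-179.5, -0.3, -18.4]
contact_force: [1.7, 0.7, 2.5]
gripper_width: 0.0152
gripper_force: 25.0
```

```bash
python3 -c "
from h import *
go(.5497,.037,.23,-33)"
```

```text
t 4.15 at [0.507  0.3188 0.2371] [-179.53   -0.33  -18.44] F [1.7 0.7 2.5] w 0.0152 share [0.2594 0.5076 0.0142] turn 0.1694 rows 6.8
```

Emit:
{"name": "play_rows", "arguments": {"rows": [[[1, 0.03, 0.06, 0.014, 0], [1, 0.07, 0.137, 0.014, 0], [1, 0.11, 0.215, 0.014, 0], [1, 0.15, 0.294, 0.014, 0], [1, 0.19, 0.372, 0.014, 0], [1, 0.225, 0.44, 0.014, 0], [1, 0.25, 0.49, 0.014, 0], [1, 0.259, 0.507, 0.014, 0]]]}}

```text
time_s: 4.82
tcp_pos: [0.5466, 0.0317, 0.2231]
eef_rot: [180.0, -0.0, -18.7]
contact_force: [-0.5, 0.2, 0.2]
gripper_width: 0.0156
gripper_force: 25.0
```

Emit:
{"name": "play_rows", "arguments": {"rows": [[[1, 0, 0, 0, 0], [1, 0, 0, 0, 0], [1, 0, 0, 0, 0], [1, 0, 0, 0, 0], [1, 0, 0, 0, 0], [1, 0, 0, 0, 0], [1, 0, 0, 0, 0], [1, 0, 0, 0, 0]]]}}

```text
time_s: 5.48
tcp_pos: [0.5467, 0.0361, 0.223]
eef_rot: [180.0, 0.0, -18.5]
contact_force: [-0.2, -0.3, -0.1]
gripper_width: 0.0154
gripper_force: 25.0
```

```bash
python3 -c "
from h import *
go(.5497,.037,.23,-33)
s=r.get_state()['tcp_pos']
S=r.capture('side')[:,:,::-1];T=r.capture('top')[:,:,::-1];i=r.camera_info('wrist');W=r.capture('wrist')[:,:,::-1]
for n in('side','top'):print(n,proj(n,(s[0],s[1],s[2]-.066)))
print(proj('wrist',(s[0],s[1],s[2]-.066),i),proj('wrist',(.5497,.037,.128),i))
m=np.hstack([crop(S,249,165,120,120,3.3),crop(T,232,175,120,120,3.3)]);cv2.imwrite('pics/m3.png',np.vstack([m,crop(W,200,180,240,120,3.3)[:200]]) if 0 else m)
cv2.imwrite('pics/w2.png',W)"
```

```text
t 5.48 at [0.5467 0.0361 0.223 ] [180.     0.   -18.45] F [-0.2 -0.3 -0.1] w 0.0154 share [ 0.005  -0.0037 -0.0139] turn 0.1693 rows 0.2
side (np.float64(310.12052195274833), np.float64(230.06583107437552))
top (np.float64(290.823641082323), np.float64(230.21229432831817))
(np.float64(327.34592588863813), np.float64(263.64243827433444)) (np.float64(324.6836647990904), np.float64(245.5077447017511))
```

View pics/m3.png

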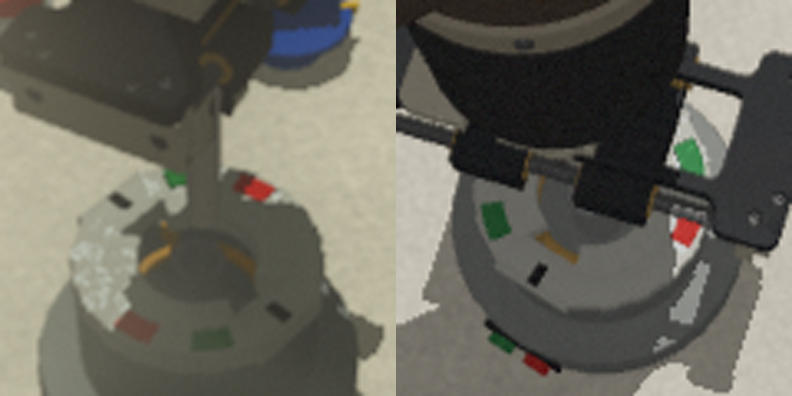

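View pics/w2.png

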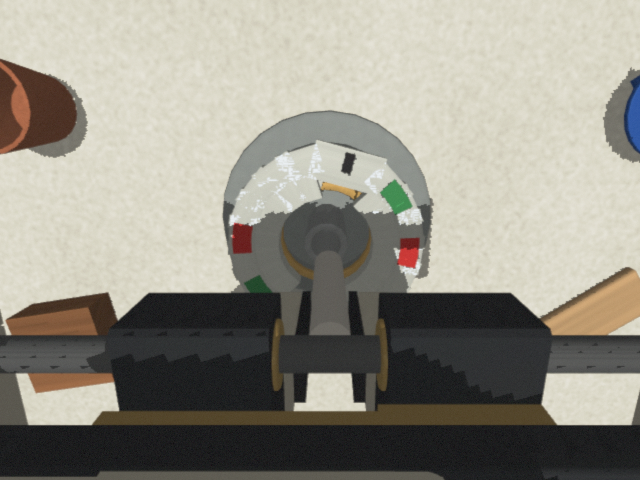

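The wrist view shows the red bands at about (242,239) and (409,252), so their midpoint is about (325.5,245.5), against a predicted mill centre of (324.7,245.5). The rod's foot is hard to see here, so I'll enlarge that area with more contrast.

Run:
```python
from h import *
W=cv2.imread("pics/w2.png");i=r.camera_info("wrist")
c=cv2.cvtColor(W,cv2.COLOR_BGR2HSV);m=(((c[...,0]<8)|(c[...,0]>172))&(c[...,1]>130)&(c[...,2]>50)).astype(np.uint8);m[:,:225]=0;m[:,430:]=0;m[:220]=0;m[290:]=0
m=cv2.morphologyEx(m,cv2.MORPH_CLOSE,np.ones((3,3)))
k,l,s,ct=cv2.connectedComponentsWithStats(m);P=[]
for j in range(1,k):
    if s[j,4]>60:
        v,u=np.nonzero(l==j);q=cv2.minAreaRect(np.c_[u,v].astype(np.float32))[0];P.append(onz("wrist",*q,.13,i));print(q,s[j,4],P[-1].round(4))
print("mid",((P[0]+P[1])/2).round(4),np.linalg.norm(P[0]-P[1]))
s=r.get_state()["tcp_pos"]
f=[proj("wrist",(s[0]+.008*np.cos(a),s[1]+.008*np.sin(a),s[2]-.066),i) for a in np.arange(0,6.28,.52)]
g=[proj("wrist",(.5497+.0095*np.cos(a),.0371+.0095*np.sin(a),.128),i) for a in np.arange(0,6.28,.52)]
z=crop(W,265,190,120,110,5);z=np.clip(z.astype(float)*1.7,0,255).astype(np.uint8)
for p,col in((f,(0,255,255)),(g,(0,255,0))):
    for u,v in p:cv2.circle(z,(int((u-265+.5)*5),int((v-190+.5)*5)),2,col,-1)
cv2.imwrite("pics/w2c.png",z)
```

```text
(242.0, 237.5) 508 [0.572  0.0849 0.13  ]
(408.4459228515625, 251.32431030273438) 498 [ 0.5295 -0.0131  0.13  ]
mid [0.5507 0.0359 0.13  ] 0.1068572236542368
```

View pics/w2c.png

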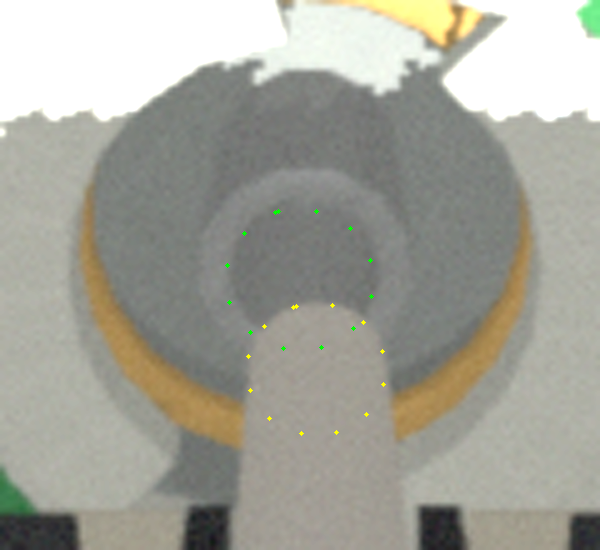

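The crop shows the rod's foot (yellow dots) where predicted. The tube bore is centred about 0.9 px to the right and 1.2 px up from the estimate, so I set the tube at (0.5504, 0.0362).

```bash
python3 -c "
from h import *
go(.5504,.0362,.198)"
```

```text
t 5.63 at [0.5467 0.0358 0.223 ] [180.     0.   -18.48] F [-0.2  0.7 -0.9] w 0.015 share [ 0.0066 -0.0032  0.0501] turn 0 rows 0.6
```

Emit:
{"name": "play_rows", "arguments": {"rows": [[[1, 0.0066, -0.0028, 0.02, 0], [1, 0.0066, -0.0028, 0.05, 0], [1, 0.0066, -0.0028, 0.05, 0], [1, 0.0066, -0.0028, 0.05, 0], [1, 0.0066, -0.0028, 0.05, 0], [1, 0.0066, -0.0028, 0.05, 0], [1, 0.0066, -0.0028, 0.05, 0], [1, 0.0066, -0.0028, 0.05, 0]]]}}

```text
time_s: 6.3
tcp_pos: [0.5506, 0.0359, 0.1986]
eef_rot: [-180.0, -0.0, -18.5]
contact_force: [1.2, 0.5, -0.1]
gripper_width: 0.0155
gripper_force: 25.0
```

```bash
python3 -c "
from h import *
go(.5504,.0362,.14)"
```

```text
t 6.3 at [0.5506 0.0359 0.1986] [-1.7997e+02 -4.0000e-02 -1.8490e+01] F [ 1.2  0.5 -0.1] w 0.0155 share [-0.0005 -0.0004  0.1172] turn 0 rows 1.4
```

Aligned. I'll descend slowly.

Emit:
{"name": "play_rows", "arguments": {"rows": [[[1, 0, 0, 0.008, 0], [1, 0, 0, 0.016, 0], [1, 0, 0, 0.024, 0], [1, 0, 0, 0.032, 0], [1, 0, 0, 0.04, 0], [1, 0, 0, 0.04, 0], [1, 0, 0, 0.04, 0], [1, 0, 0, 0.04, 0]]]}}

```text
time_s: 6.97
tcp_pos: [0.5505, 0.0359, 0.1781]
eef_rot: [180.0, -0.0, -18.5]
contact_force: [-0.8, -0.6, -0.5]
gripper_width: 0.0155
gripper_force: 25.0
```

Emit:
{"name": "play_rows", "arguments": {"rows": [[[1, 0, 0, 0.015, 0], [1, 0, 0, 0.03, 0], [1, 0, 0, 0.045, 0], [1, 0, 0, 0.06, 0], [1, 0, 0, 0.075, 0], [1, 0, 0, 0.082, 0], [1, 0, 0, 0.082, 0], [1, 0, 0, 0.082, 0]]]}}

```text
time_s: 7.63
tcp_pos: [0.5503, 0.0358, 0.1368]
eef_rot: [180.0, 0.0, -18.5]
contact_force: [0.5, 0.9, 0.4]
gripper_width: 0.015
gripper_force: 25.0
```

Emit:
{"name": "play_rows", "arguments": {"rows": [[[0.6, 0, 0, 0, 0], [0.5, 0, 0, 0, 0], [0.5, 0, 0, 0, 0], [0.5, 0, 0, 0, 0], [0.5, 0, 0, 0, 0], [0.5, 0, 0, 0, 0], [0.5, 0, 0, 0, 0], [0.5, 0, 0, 0, 0]]]}}

```text
time_s: 8.3
tcp_pos: [0.5504, 0.0359, 0.1371]
eef_rot: [-180.0, -0.0, -18.5]
contact_force: [-0.8, -0.2, -0.1]
gripper_width: 0.0437
gripper_force: 0.0
```

```bash
python3 -c "
from h import *
go(.5390,-.263,.23,17.5)
i=r.camera_info('wrist');W=r.capture('wrist')[:,:,::-1];
print([proj('wrist',(.5504,.0362,z),i) for z in (.148,.166)])
cv2.imwrite('pics/w3.png',W);cv2.imwrite('pics/w3c.png',crop(W,200,150,240,180,3.3))"
```

```text
t 8.3 at [0.5504 0.0359 0.1371] [-180.     -0.    -18.49] F [-0.8 -0.2 -0.1] w 0.0437 share [ 0.1681  0.5742 -0.1858] turn -0.4188 rows 7.5
[(np.float64(326.33708759521113), np.float64(325.5084921857226)), (np.float64(326.0162287419941), np.float64(349.05713948296875))]
```

Emit:
{"name": "play_rows", "arguments": {"rows": [[[0, 0, 0, -0.08, 0], [0, 0, 0, -0.16, 0], [0, 0.03, 0.1, -0.186, -0.06], [0, 0.054, 0.183, -0.186, -0.14], [0, 0.077, 0.26, -0.186, -0.22], [0, 0.1, 0.34, -0.186, -0.3], [0, 0.123, 0.42, -0.186, -0.36], [0, 0.147, 0.5, -0.186, -0.4188]]]}}

```text
time_s: 9.02
tcp_pos: [0.5413, -0.2019, 0.2304]
eef_rot: [180.0, -0.0, 17.9]
contact_force: [1.1, 0.8, -0.2]
gripper_width: 0.0866
gripper_force: 0.0
```

Run:
```python
from h import *
go(.5390,-.263,.15,17.5);print(r.get_state()["joints"].round(1))
T=r.capture('top')[:,:,::-1];S=r.capture('side')[:,:,::-1]
for n in('top','side'):print(n,[np.round(proj(n,(.5504,.0362,z)),1) for z in(.148,.166)])
cv2.imwrite('pics/m4.png',np.hstack([crop(T,262,196,60,70,6.6),crop(S,279,205,60,70,6.6)]));cv2.imwrite('pics/t4.png',T)
```

```text
t 9.02 at [ 0.5413 -0.2019  0.2304] [ 1.7999e+02 -4.0000e-02  1.7860e+01] F [ 1.1  0.8 -0.2] w 0.0866 share [-0.0419  0.115   0.1608] turn 0.0042 rows 2.4
[ -1.1  11.3 -11.6  -0.  -67.1 108.9]
top [array([291. , 229.3]), array([290.4, 226.9])]
side [array([307.9, 233.6]), array([307.8, 226.1])]
```

View pics/m4.png

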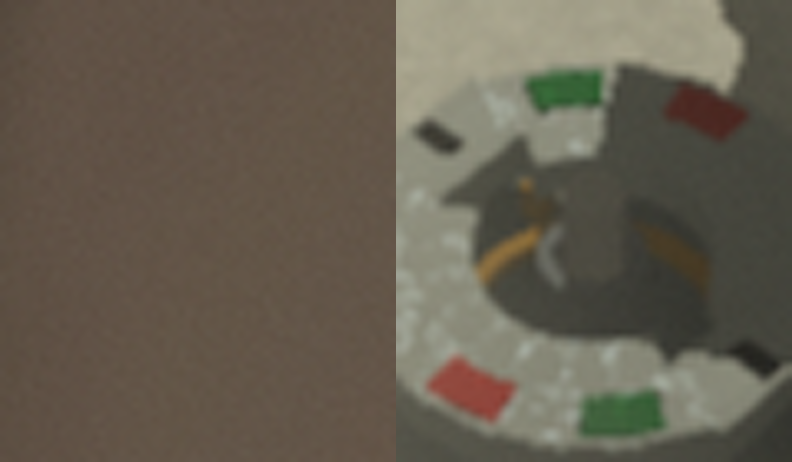

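In the side view the rod's top is centred near (309,234), matching the prediction for z = 0.148, so the rod is fully home. The top view is blocked by the arm. Next I move over the lid.

Emit:
{"name": "play_rows", "arguments": {"rows": [[[0, -0.04, 0.08, 0.05, 0.004], [0, -0.042, 0.113, 0.1, 0.004], [0, -0.042, 0.113, 0.16, 0.004], [0, -0.042, 0.113, 0.16, 0.004], [0, -0.042, 0.113, 0.16, 0.004], [0, -0.042, 0.113, 0.16, 0.004], [0, -0.042, 0.113, 0.16, 0.004], [0, -0.042, 0.113, 0.16, 0.004]]]}}

```text
time_s: 9.78
tcp_pos: [0.5399, -0.26, 0.1522]
eef_rot: [179.9, -0.2, 17.2]
contact_force: [-0.1, 0.2, 0.7]
gripper_width: 0.0877
gripper_force: 0.0
```

Run:
```python
from h import *
go(.5390,-.263,.034,17.5)
i=r.camera_info('wrist');W=r.capture('wrist')[:,:,::-1]
c=cv2.cvtColor(W,cv2.COLOR_BGR2HSV);m=((c[...,0]>14)&(c[...,0]<33)&(c[...,1]>110)&(c[...,2]>60)).astype(np.uint8);m[400:]=0
k,l,s,ct=cv2.connectedComponentsWithStats(m)
for j in range(1,k):
    if s[j,4]>40:
        v,u=np.nonzero(l==j);q=cv2.minAreaRect(np.c_[u,v].astype(np.float32));b=cv2.boxPoints(q)
        e=[(b[0]+b[1])/2,(b[2]+b[3])/2] if np.linalg.norm(b[0]-b[1])<np.linalg.norm(b[1]-b[2]) else [(b[1]+b[2])/2,(b[3]+b[0])/2]
        a=[onz('wrist',*p,.062,i) for p in e];d=a[1]-a[0]
        print(s[j,4],np.round(q[0],1),"z62",onz('wrist',*q[0],.062,i).round(4),"z30",onz('wrist',*q[0],.030,i).round(4),"len",np.linalg.norm(d).round(4),"ang",np.degrees(np.arctan2(d[1],d[0])).round(1))
cv2.imwrite('pics/w5.png',W)
```

```text
t 9.78 at [ 0.5399 -0.26    0.1522] [ 1.7991e+02 -1.7000e-01  1.7230e+01] F [-0.1  0.2  0.7] w 0.0877 share [-0.0035  0.0051  0.2365] turn -0.0032 rows 2.8
167 [332.5 184. ] z62 [ 0.5812 -0.2508  0.062 ] z30 [ 0.5773 -0.2523  0.03  ] len 0.0133 ang -162.7
453 [333.5 250.5] z62 [ 0.5412 -0.264   0.062 ] z30 [ 0.5321 -0.2672  0.03  ] len 0.0498 ang -162.6
307 [631.5 267. ] z62 [ 0.5872 -0.4506  0.062 ] z30 [ 0.584  -0.4778  0.03  ] len 0.0222 ang -151.3
1234 [106.7 354.4] z62 [ 0.4245 -0.1378  0.062 ] z30 [ 0.4004 -0.1248  0.03  ] len 0.0574 ang -177.4
1255 [552.2 354.4] z62 [ 0.5144 -0.4295  0.062 ] z30 [ 0.5019 -0.454   0.03  ] len 0.0573 ang -148.4
```

Emit:
{"name": "play_rows", "arguments": {"rows": [[[0, -0.002, 0.0065, 0.03, -0.0025], [0, -0.002, 0.0065, 0.08, -0.0025], [0, -0.002, 0.0065, 0.13, -0.0025], [0, -0.002, 0.0065, 0.18, -0.0025], [0, -0.002, 0.0065, 0.215, -0.0025], [0, -0.002, 0.0065, 0.235, -0.0025], [0, -0.002, 0.0065, 0.235, -0.0025], [0, -0.002, 0.0065, 0.235, -0.0025]]], "squeeze": 45}}

```text
time_s: 10.5
tcp_pos: [0.5392, -0.2639, 0.0332]
eef_rot: [180.0, -0.0, 17.4]
contact_force: [0.8, -0.0, 0.5]
gripper_width: 0.0879
gripper_force: 0.0
```

Emit:
{"name": "play_rows", "arguments": {"rows": [[[1, 0, 0, 0, 0], [1, 0, 0, 0, 0], [1, 0, 0, 0, 0], [1, 0, 0, 0, 0], [1, 0, 0, 0, 0], [1, 0, 0, 0, 0], [1, 0, 0, 0, 0], [1, 0, 0, 0, 0]]]}}

```text
time_s: 11.17
tcp_pos: [0.5386, -0.264, 0.0326]
eef_rot: [180.0, 0.0, 17.4]
contact_force: [-0.5, 0.2, -0.1]
gripper_width: 0.0399
gripper_force: 0.0
```

Emit:
{"name": "play_rows", "arguments": {"rows": [[[1, 0, 0, 0, 0], [1, 0, 0, 0, 0], [1, 0, 0, 0, 0], [1, 0, 0, 0, 0], [1, 0, 0, 0, 0], [1, 0, 0, 0, 0], [1, 0, 0, 0, 0], [1, 0, 0, 0, 0]]]}}

```text
time_s: 11.83
tcp_pos: [0.5386, -0.264, 0.0325]
eef_rot: [-180.0, 0.0, 17.4]
contact_force: [0.2, -0.4, 0.5]
gripper_width: 0.0341
gripper_force: 45.0
```

```bash
python3 -c "
from h import *
go(.5504,.0362,.23,-33.2)"
```

```text
t 11.83 at [ 0.5386 -0.264   0.0325] [-180.      0.     17.37] F [ 0.2 -0.4  0.5] w 0.0341 share [ 0.2017 -0.5659 -0.3949] turn 0.5884 rows 8.6
```

Emit:
{"name": "play_rows", "arguments": {"rows": [[[1, 0, 0, -0.03, 0], [1, 0, 0, -0.08, 0], [1, 0, 0, -0.14, 0], [1, 0, 0, -0.2, 0], [1, 0, 0, -0.27, 0], [1, 0, 0, -0.33, 0], [1, 0, 0, -0.38, 0], [1, 0, 0, -0.395, 0]]]}}

```text
time_s: 12.5
tcp_pos: [0.5401, -0.2645, 0.2346]
eef_rot: [179.8, -0.3, 17.4]
contact_force: [0.1, -0.0, -1.1]
gripper_width: 0.0341
gripper_force: 45.0
```

```bash
python3 -c "
from h import *
go(.5504,.0362,.23,-33.2)"
```

```text
t 12.5 at [ 0.5401 -0.2645  0.2346] [179.8   -0.29  17.39] F [ 0.1 -0.  -1.1] w 0.0341 share [ 0.1994 -0.5679  0.0093] turn 0.5887 rows 7.2
```

Emit:
{"name": "play_rows", "arguments": {"rows": [[[1, 0.02, -0.05, 0.005, 0.06], [1, 0.045, -0.125, 0.005, 0.14], [1, 0.07, -0.2, 0.005, 0.22], [1, 0.097, -0.275, 0.005, 0.3], [1, 0.123, -0.35, 0.005, 0.38], [1, 0.15, -0.425, 0.005, 0.46], [1, 0.175, -0.5, 0.005, 0.53], [1, 0.194, -0.552, 0.005, 0.588]]]}}

```text
time_s: 13.17
tcp_pos: [0.5478, 0.0301, 0.2265]
eef_rot: [180.0, 0.1, -33.5]
contact_force: [1.7, 0.2, -1.1]
gripper_width: 0.0338
gripper_force: 45.0
```

Emit:
{"name": "play_rows", "arguments": {"rows": [[[1, 0, 0, 0, 0], [1, 0, 0, 0, 0], [1, 0, 0, 0, 0], [1, 0, 0, 0, 0], [1, 0, 0, 0, 0], [1, 0, 0, 0, 0], [1, 0, 0, 0, 0], [1, 0, 0, 0, 0]]]}}

```text
time_s: 13.83
tcp_pos: [0.5488, 0.0278, 0.2276]
eef_rot: [-180.0, -0.0, -33.2]
contact_force: [0.5, -0.4, -1.6]
gripper_width: 0.0333
gripper_force: 45.0
```

Run:
```python
from h import *
go(.5504,.0362,.178,-33.2)
i=r.camera_info('wrist');W=r.capture('wrist')[:,:,::-1];s=r.get_state()
cv2.imwrite('pics/w6.png',W)
# lid line position relative to TCP
z0=s["tcp_pos"][2]-.0325
c=cv2.cvtColor(W,cv2.COLOR_BGR2HSV);m=((c[...,0]>14)&(c[...,0]<33)&(c[...,1]>110)&(c[...,2]>50)).astype(np.uint8)
k,l,st,ct=cv2.connectedComponentsWithStats(m)
for j in range(1,k):
    if st[j,4]>40:print(st[j],ct[j].round(1),"z62",onz('wrist',*ct[j],z0+.062,i).round(4),"z27",onz('wrist',*ct[j],z0+.030,i).round(4))
a=np.radians(s["eef_rot"][2])
for sg in(1,-1):print("ptr pred",proj('wrist',s["tcp_pos"]+np.array([sg*.042*np.cos(a),sg*.042*np.sin(a),-.0025]),i))
```

```text
t 13.83 at [0.5488 0.0278 0.2276] [-180.     -0.    -33.22] F [ 0.5 -0.4 -1.6] w 0.0333 share [-0.0066 -0.0159  0.0992] turn -0.0002 rows 1.2
[300 195  37  42 616] [326.2 212.4] z62 [0.5907 0.0008 0.2571] z27 [0.5853 0.0046 0.2251]
[324 278  11  57 627] [329. 306.] z62 [0.5628 0.018  0.2571] z27 [0.5506 0.026  0.2251]
[225 319  18  72 695] [231.9 355.1] z62 [0.5659 0.0573 0.2571] z27 [0.5544 0.075  0.2251]
[416 319  19  72 700] [426.5 354.9] z62 [ 0.528  -0.0007  0.2571] z27 [0.5071 0.0027 0.2251]
[325 373  10  33 328] [329.5 389. ] z62 [0.5351 0.0359 0.2571] z27 [0.5161 0.0484 0.2251]
[ 143  404  462   21 7049] [394.  416.3] z62 [0.512  0.0222 0.2571] z27 [0.4872 0.0313 0.2251]
ptr pred (np.float64(327.41027504592745), np.float64(215.63203511976212))
ptr pred (np.float64(327.76197478163647), np.float64(395.33200510962354))
```

Run:
```python
from h import *
s=r.get_state();i=r.camera_info('wrist');p=s["tcp_pos"];a=np.radians(s["eef_rot"][2])
A=onz('wrist',329,277.5,p[2]+.0295,i);B=onz('wrist',329.5,405.5,p[2]+.0295,i)
print(np.linalg.norm(A-B),A,B);c=(A+B)/2-p;print("off tool x,y",c[0]*np.cos(a)+c[1]*np.sin(a),c[0]*np.sin(a)-c[1]*np.cos(a))
T=np.array([.5504,.0362]);W=cv2.imread('pics/w6.png')
cv2.imwrite('pics/w6c.png',crop(W,190,120,270,230,2.9)[:600])
# bands: predicted pixels of mill marks with assumed axis/yaw -33.2
for n,d in(("black",0),("green",-40),("red",-80)):
  for k in(0,180):
    t=np.radians(-33.2+d+k);R=.0535 if d else .048
    print(n,np.round(proj('wrist',(T[0]+R*np.cos(t),T[1]+R*np.sin(t),.13),i),1))
c=cv2.cvtColor(W,cv2.COLOR_BGR2HSV)
for n,m in(("g",(c[...,0]>50)&(c[...,0]<85)&(c[...,1]>90)&(c[...,2]>40)),("r",((c[...,0]<7)|(c[...,0]>173))&(c[...,1]>130)&(c[...,2]>40))):
    k,l,st,ct=cv2.connectedComponentsWithStats(m.astype(np.uint8))
    for j in range(1,k):
        if st[j,4]>80:print(n,st[j],ct[j].round(1))
```

```text
0.05051493127042461 [0.57154966 0.01241098 0.25707031] [0.52920242 0.0399513  0.25707031]
off tool x,y 0.002246003160043571 0.000570684416878091
black [315.6 179.4]
black [317.  319.7]
green [370.6 190.6]
green [266.6 310.4]
red [397.4 239.3]
red [236.8 266.5]
g [355 175  32  32 533] [370.2 190.8]
r [392 224  15  19 120] [400.6 231.1]
r [226 254  17  27 271] [233.  263.2]
```

Emit:
{"name": "play_rows", "arguments": {"rows": [[[1, -0.0097, -0.0158, 0, 0], [1, -0.0097, -0.0158, 0.02, 0], [1, -0.0097, -0.0158, 0.045, 0], [1, -0.0097, -0.0158, 0.07, 0], [1, -0.0097, -0.0158, 0.095, 0], [1, -0.0097, -0.0158, 0.095, 0], [1, -0.0097, -0.0158, 0.095, 0], [1, -0.0097, -0.0158, 0.095, 0]]]}}

```text
time_s: 14.55
tcp_pos: [0.5494, 0.0379, 0.1805]
eef_rot: [-180.0, -0.0, -33.1]
contact_force: [0.1, 0.4, -1.9]
gripper_width: 0.0339
gripper_force: 45.0
```

```bash
python3 -c "
from h import *
go(.5491,.0371,.14,-33.2)"
```

```text
t 14.55 at [0.5494 0.0379 0.1805] [-1.7999e+02 -3.0000e-02 -3.3140e+01] F [ 0.1  0.4 -1.9] w 0.0339 share [0.0003 0.0017 0.081 ] turn 0.0007 rows 1.0
```

Emit:
{"name": "play_rows", "arguments": {"rows": [[[1, 0, 0.001, 0.01, 0], [1, 0, 0.001, 0.02, 0], [1, 0, 0.001, 0.03, 0], [1, 0, 0.001, 0.04, 0], [1, 0, 0.001, 0.05, 0], [1, 0, 0.001, 0.055, 0], [1, 0, 0.001, 0.055, 0], [1, 0, 0.001, 0.055, 0]]]}}

```text
time_s: 15.22
tcp_pos: [0.5487, 0.0372, 0.1524]
eef_rot: [180.0, 0.0, -33.2]
contact_force: [0.6, -0.2, -1.9]
gripper_width: 0.0338
gripper_force: 45.0
```

Emit:
{"name": "play_rows", "arguments": {"rows": [[[1, 0, 0, 0.006, 0], [1, 0, 0, 0.012, 0], [1, 0, 0, 0.018, 0], [1, 0, 0, 0.024, 0], [1, 0, 0, 0.027, 0], [1, 0, 0, 0.027, 0], [1, 0, 0, 0.027, 0], [1, 0, 0, 0.027, 0]]]}}

```text
time_s: 15.88
tcp_pos: [0.5488, 0.0373, 0.1391]
eef_rot: [-180.0, -0.0, -33.2]
contact_force: [0.0, -0.5, -2.3]
gripper_width: 0.0339
gripper_force: 45.0
```

Emit:
{"name": "play_rows", "arguments": {"rows": [[[1, 0, 0, 0.001, 0], [1, 0, 0, 0.002, 0], [1, 0, 0, 0.003, 0], [1, 0, 0, 0.003, 0], [1, 0, 0, 0.003, 0], [1, 0, 0, 0.003, 0], [1, 0, 0, 0.003, 0], [1, 0, 0, 0.003, 0]]]}}

```text
time_s: 16.55
tcp_pos: [0.549, 0.0373, 0.1386]
eef_rot: [-180.0, -0.0, -33.1]
contact_force: [-3.3, 1.4, 6.0]
gripper_width: 0.034
gripper_force: 45.0
```

Emit:
{"name": "play_rows", "arguments": {"rows": [[[1, -0.0008, -0.0003, 0, 0.03], [1, -0.0008, -0.0005, 0, 0.06], [1, -0.0008, -0.0007, 0, 0.09], [1, -0.0008, -0.0009, 0, 0.12], [1, -0.0008, -0.0011, 0, 0.15], [1, -0.0008, -0.0013, 0, 0.18], [1, -0.0008, -0.0014, 0, 0.2], [1, -0.0008, -0.0014, 0, 0.2]]]}}

```text
time_s: 17.22
tcp_pos: [0.5499, 0.0378, 0.1386]
eef_rot: [-179.9, -0.1, -50.4]
contact_force: [0.8, -1.7, 4.8]
gripper_width: 0.0336
gripper_force: 45.0
```

```bash
python3 -c "
from h import *
go(.549,.0373,.1386,-73);print(r.get_state()['moment'])"
```

```text
t 17.22 at [0.5499 0.0378 0.1386] [-1.7992e+02 -1.0000e-01 -5.0390e+01] F [ 0.8 -1.7  4.8] w 0.0336 share [-0.0004  0.0019 -0.    ] turn 0.2631 rows 0.0
[-0.81227216 -0.11519392  0.0663728 ]
```

Emit:
{"name": "play_rows", "arguments": {"rows": [[[1, 0.0001, -0.0002, 0, 0.03], [1, 0.0001, -0.0004, 0, 0.07], [1, 0.0002, -0.0006, 0, 0.11], [1, 0.0002, -0.0008, 0, 0.15], [1, 0.0003, -0.001, 0, 0.19], [1, 0.0004, -0.0012, 0, 0.225], [1, 0.0005, -0.0014, 0, 0.255], [1, 0.0005, -0.0014, 0, 0.265]]]}}

```text
time_s: 17.88
tcp_pos: [0.5501, 0.0378, 0.1386]
eef_rot: [-180.0, -0.1, -73.2]
contact_force: [-0.1, -3.3, 7.0]
gripper_width: 0.0339
gripper_force: 45.0
```

Emit:
{"name": "play_rows", "arguments": {"rows": [[[1, 0, 0, 0, 0], [1, 0, 0, 0, 0], [1, 0, 0, 0, 0], [1, 0, 0, 0, 0], [1, 0, 0, 0, 0], [1, 0, 0, 0, 0], [1, 0, 0, 0, 0], [1, 0, 0, 0, 0]]]}}

```text
time_s: 18.55
tcp_pos: [0.5501, 0.0379, 0.1386]
eef_rot: [-179.9, -0.1, -73.0]
contact_force: [0.1, -3.5, 5.9]
gripper_width: 0.0335
gripper_force: 45.0
```

Run:
```python
from h import *
go(.549,.0373,.1386,-73.2);s=r.get_state();print(s['moment'])
W=r.capture('wrist')[:,:,::-1];S=r.capture('side')[:,:,::-1]
cv2.imwrite('pics/f.png',np.hstack([crop(S,244,180,130,130,3),crop(W,170,100,260,260,1.5)]))
```

```text
t 18.55 at [0.5501 0.0379 0.1386] [-1.7994e+02 -6.0000e-02 -7.3030e+01] F [ 0.1 -3.5  5.9] w 0.0335 share [ 0.0004  0.0025 -0.    ] turn 0.002 rows 0.0
[-1.19986654  0.33310514  0.13868678]
```

View pics/f.png

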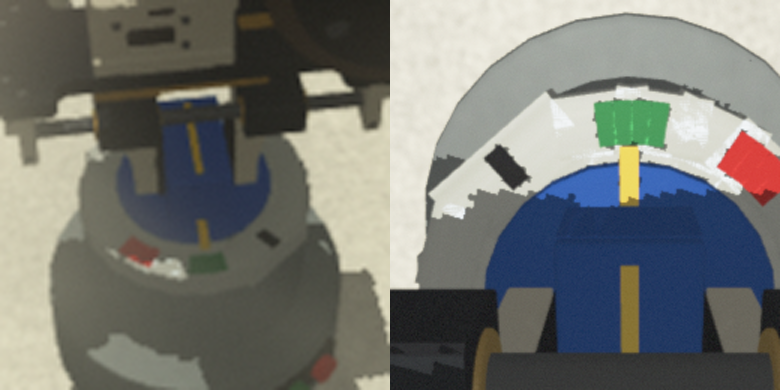

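The pointer stands in the middle of the green band in both views, at (629,175) and (204,235) in the montage. The lid is flush and gripped at 45 N, so I'm handing the job in.

```bash
python3 -c "
from plant import r
print(r.close_job())"
```

```text
the job is handed in; nothing more can be done
None
```

I handed the job in at about 18.7 s: the rod is home in the tube, and the lid is flush, held in the grip with its pointer in the middle of the green band. The simulator gave no verdict.

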